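# Set a square blank in the tilted drill vise

### The arm

A 6-joint arm with a two-finger parallel gripper is mounted at the origin on the work surface. World frame = base frame: x ahead of the robot, y to its left, z up, the work surface at z = 0. Lengths are in m, angles in rad, forces in N, time in s.
With the tool pointing down it reaches from about 0.35 to 0.775 m from the base axis. Payload 5.5 kg.
Tool frame: the origin (TCP) lies at the very end of the fingers, on their centre line; the grasp point (between the pads) lies 19 mm behind it; z points along the fingers, y is the line along which they close (so a half turn about z gives the same grasp; the last joint's range is limited). The gripper opens to 85 mm and grips with 20 to 120 N. Pads are 22 mm wide; open, the fingers measure 114 mm over their backs; the gripper's body (76 mm by 85 mm) begins 54 mm behind the grasp point. The pads swing forward as they close: fully open they stand 13 mm farther back than shut.
Start: joints at [1.205, 0.313, 0.046, 1.304, 0, 1.431], TCP at [0.129, 0.56, 0.231] pointing down, gripper open.
Joint ranges: [-2.76, 2.76], [-0.86, 1.69], [-1.03, 1.26], [-2.2, 2.34], [-1.47, 1.5], [-3.14, 3.14]. Speed limits (rad/s): [2.57, 2.57, 3.14, 3.14, 3.14, 3.14].

### API

Orientations are given as a unit quaternion [w, x, y, z].
In Python, from workcell import env gives the robot as it stands. The module is installed in compiled form; this text tells all that it offers.
- The arm moves only by the tool jog_arm, never from a script. Its arguments are lists of equal length, an entry for each row: "gripper": the opening, from 0 (shut) to 1 (fully open); "offset": the shift along the world's x, y, z in cm, a list of three; "twist": the turn about the world's z in degrees. In form: {"gripper": [gripper, ...], "offset": [[dx, dy, dz], ...], "twist": [twist, ...]}. A call has exactly 8 rows; each row is the pose to reach, as a shift and turn from the pose commanded when the call began; what a row does not reach only later rows make up. A row lasts 1/8 s, in which the tool goes at most 62.5 mm and 10.7 degrees, less where a joint would pass 70% of its speed; a pose out of reach is approached as far as the arm can. A call with a gripper value outside its range is refused whole. The fingers move at their own pace and stop on an object; "squeeze" is the grip in N (left out, the last holds). Time passes only in rows, so rows that repeat a pose let the fingers close, or fill a call up. It gives the time, the measured TCP pose, the force, the opening and the grip force at its end, in the units of the state.
- env.get_state(): the state, without advancing time (a new reading comes with each control period).
- env.read_camera(name): name is "scene" or "top" or "wrist"; returns a dict with "image" (480x640x3 uint8, red, green, blue), "z_map" (480x640 float32, m along the optical axis (not along the pixel's ray), 0 where there is no reading), "fovy" (degrees; the focal length in pixels is half the picture's height over the tangent of half this angle, whatever the lens; pixels are square), "cx", "cy" (the principal point, pixels), "distortion" ([k1, k2, p1, p2, k3] as OpenCV has them; the pictures are not rectified), "cam_to_world" (4x4, takes a point from camera to world coordinates). Camera axes: x right, y up, looking along -z (the intrinsics and any distortion apply to the point x, -y, -z); pixel columns grow to the right and rows downward; lengths in m; the calibration is good to about 2 mm. A picture is of the moment at which its call begins.
- env.hand_in(): hands the job in; it is judged then, once.
The state is a dict: "clock": time; "joint_pos": joint angles; "qvel": joint speeds; "tau": joint torques, N m; "tcp_pos": TCP position; "orientation": TCP orientation; "wrist_force": force on the tool from outside, world axes, zero at the start; "ft_torque": the same for the moment, N m; "finger_gap": finger opening in m; "grip_force": force on a finger pad.
Only numpy, scipy, OpenCV 4.12 (cv2) and the standard library are available. Lean on these libraries where they do the work, as an engineer would, in place of code of your own. Each camera call takes 0.05 s, during which the arm holds its last target. There are 200 camera calls.

### The job

The square wooden blank is next to have its slanting hole drilled. Stand it on the bed of the tilted vise, about midway along the jaws and with its flats square to them, lowering it all the way onto the bed before you let go; then push the vise's handle in until the blank is held snugly between both jaws, and let go of the handle. Do not shove or upset the other things on the table.

Things in the scene. Friction and masses are not known exactly. Their poses are not given: they have to be found in the camera images.
- blank: Plain wooden blank of square section, 50 x 50 x 85 mm, about 120 g, standing on end on the white table at any yaw. Origin: centre of its underside; z up its length, x and y square to its flats. A round wooden blank of nearly the same size and a cardboard tube stand near it; the three may have changed places.
- vise_head: Head of the grey vise, its smooth steel bed sloping 25 degrees down towards the robot. Origin: on the bed, at the fixed (upper, far) jaw's face, midway along the 100 mm jaws, 145 mm above the table. x: up the slope, from sliding to fixed jaw, square to the jaw faces; y: level, along them; z: square to the bed, leaning 25 degrees from vertical towards the handle. Jaws are 36 mm high above the bed.
- vise_jaw (a joint): How far the sliding (lower, near) jaw is pushed up the slope, m: 0 is fully open, and the gap between the jaw faces is 75 mm minus this. Starts at 1 to 10 mm. Jaw, spindle and handle are one piece and slide along the head's x when the handle is pushed, without turning: about 6 N, 7 N with the blank. It stays where it is left and holds up a blank that slides down against it.
- handle (a point): Centre of the round wooden handle at the near end of the jaw's spindle; moves with the jaw. The handle is 34 mm in diameter, 55 mm long, its axis along the head's x at 19 mm above the bed plane, some 85 to 95 mm above the table. At the head's x = -182.5 mm when the jaw is fully open. Pinch it across its sides or push its end.
- bracket (a point): Top middle of the fixed end bracket through which the spindle slides, between sliding jaw and handle: at the head's x = -114 mm, z = 22 mm, 14 mm thick, 100 mm wide, with a round collar for the spindle, 34 mm in diameter and up to 36 mm above the bed plane, from x = -123 to -105 mm.
- round_blank: Bystander: round wooden blank, 54 mm in diameter, 90 mm tall, standing. Origin at the centre of its underside.
- short_tube: Bystander: open cardboard tube, 74 mm in diameter, 90 mm tall, standing. Origin at the centre of its underside.
- paint_jar: Bystander: black paint jar, 66 mm in diameter, 85 mm tall. Origin at the centre of its underside.
- tin_lid: Bystander: flat metal tin lid, 76 mm in diameter, 10 mm high. Origin at the centre of its underside.
- card_discs: Bystander: stack of three card discs, 120 mm in diameter, 12 mm high. Origin at the centre of its underside.
- tall_tube: Bystander: cardboard tube, 80 mm in diameter, 200 mm tall. Origin at the centre of its underside.
- wide_tube: Bystander: cardboard tube, 90 mm in diameter, 100 mm tall. Origin at the centre of its underside.
- brush_pot: Bystander: clay pot, 72 mm in diameter, 95 mm tall, with brushes up to about 200 mm. Origin at the centre of its underside.
Things that resemble listed ones, but are neither listed nor needed, are in the scene too. What is shaped like the blank but purple or yellow is not meant.

How it is judged:
On the way:
1. the blank, still in the fingers, has been lowered onto the bed between the jaws, its flats within 9 degrees of square to them (z of blank in the frame of vise_head between -0.008 and 0.008 m and y of blank in the frame of vise_head between -0.02 and 0.02 m and x of blank in the frame of vise_head between -0.075 and 0 m and (angle between the x axis of blank and the x axis of vise_head, either way round below 0.157 rad or angle between the y axis of blank and the x axis of vise_head, either way round below 0.157 rad) and angle between the z axis of blank and the z axis of vise_head, either way round below 0.12 rad and contact force between the fingers and blank above 0.3 N), for 0.1 s.
At the end, for the whole second after the job is handed in: The blank stands on the bed (3 mm) between the jaws, within 20 mm of the middle of their width, within 3 degrees of upright on the bed and 3.4 degrees of square to the jaws; the jaw is pushed in until the gap is under 52 mm (the blank is 50 mm); all released and at rest (z of blank in the frame of vise_head between -0.003 and 0.003 m and y of blank in the frame of vise_head between -0.02 and 0.02 m and x of blank in the frame of vise_head between -0.075 and 0 m and (angle between the x axis of blank and the x axis of vise_head, either way round below 0.06 rad or angle between the y axis of blank and the x axis of vise_head, either way round below 0.06 rad) and angle between the z axis of blank and the z axis of vise_head, either way round below 0.05 rad and value of joint vise_jaw above 0.023 m and linear speed of blank below 0.01 m/s and velocity of joint vise_jaw below 0.005 m/s); the robot touches nothing.
It fails at once if one of the other things on the table is shoved more than 30 mm or knocked over (distance of any of round_blank, short_tube, paint_jar, tin_lid, card_discs, tall_tube, wide_tube, brush_pot from where it was at the start of the episode above 0.03 m or angle between any of round_blank, short_tube, paint_jar, tin_lid, card_discs, tall_tube, wide_tube, brush_pot's own z axis and vertical above 0.5 rad).
It also fails if it takes over 45 s, if anything falls off the work surface, if the arm or the gripper's body presses on something with over 40 N, if the wrist force passes 120 N, or if a joint passes its speed limit or range.

## Working session

There is one attempt and no reset: what is moved stays moved. The work goes in short steps, Python scripts to look and compute and a tool call to move; the robot and the scene stay as the last step left them, time stands still between calls to the robot, and variables do not carry over. Pictures are saved under pics/ and viewed, at most 10 in all, crops included, and the job is handed in when it is done.

Besides the shell and the picture viewer there is one more tool, called as name([rows], argument=value, ...), one row to a line, values as JSON. jog_arm: Moves the arm, as the interface text tells. Its arguments: {"type":"object","properties":{"gripper":{"type":"array"},"offset":{"type":"array"},"twist":{"type":"array"},"squeeze":{"type":"number"}},"required":["gripper","offset","twist"]}

```bash
mkdir -p pics; cat > h.py <<'E'
import numpy as np, cv2
from workcell import env
def cam(n):
    c=env.read_camera(n); f=240/np.tan(np.radians(c['fovy'])/2)
    c['K']=np.array([[f,0,c['cx']],[0,f,c['cy']],[0,0,1.]]); c['D']=np.array(c['distortion'],float); c['T']=np.array(c['cam_to_world']); return c
def rays(c,uv):
    p=cv2.undistortPoints(np.array(uv,float).reshape(-1,1,2),c['K'],c['D']).reshape(-1,2)
    d=np.c_[p[:,0],-p[:,1],-np.ones(len(p))]; return d
def pts(c,uv,z=None):
    d=rays(c,uv)
    if z is None: # depth
        uv=np.array(uv).astype(int); return (d*c['z_map'][uv[:,1],uv[:,0]][:,None])@c['T'][:3,:3].T+c['T'][:3,3]
    w=d@c['T'][:3,:3].T; o=c['T'][:3,3]; return o+w*((z-o[2])/w[:,2])[:,None]
def proj(c,P):
    T=np.linalg.inv(c['T']); q=np.atleast_2d(P)@T[:3,:3].T+T[:3,3]; q=q*[1,-1,-1]
    return cv2.projectPoints(q,np.zeros(3),np.zeros(3),c['K'],c['D'])[0].reshape(-1,2)
def save(c,n): cv2.imwrite('pics/'+n,c['image'][:,:,::-1])
E
python3 - <<'E'
from h import *
for n in ['scene','top']:
    c=cam(n); save(c,n+'0.png'); print(n,c['T'].round(3).tolist(),c['fovy'],c['D'])
print(env.get_state())
E
```

```text
scene [[-0.815, -0.434, 0.385, 0.992], [0.58, -0.586, 0.566, 0.703], [-0.02, 0.684, 0.729, 0.969], [0.0, 0.0, 0.0, 1.0]] 49.29484953501176 [-0.07365764  0.          0.          0.          0.        ]
top [[0.015, 0.991, -0.132, 0.374], [-1.0, 0.013, -0.015, 0.069], [-0.013, 0.132, 0.991, 1.421], [0.0, 0.0, 0.0, 1.0]] 46.58190539063857 [-0.12446363  0.          0.          0.          0.        ]
{'clock': 0.1, 'joint_pos': array([ 1.20539882e+00,  3.13942519e-01,  4.50977933e-02,  1.30360950e+00,
       -7.64571430e-06,  1.43117717e+00]), 'qvel': array([-0.00131071,  0.00041483,  0.00240328, -0.00145556, -0.00126231,
       -0.00150022]), 'tau': array([ 3.69284389e-03, -4.81723452e+01,  2.99244905e+01,  1.26928373e-02,
       -6.69669112e-05, -8.53597385e-06]), 'tcp_pos': array([0.12857987, 0.55997042, 0.23049038]), 'orientation': array([-2.03397796e-04,  1.12649510e-01,  9.93634440e-01, -8.03617764e-04]), 'wrist_force': array([ 0.2704414 , -0.15637143, -0.6225077 ]), 'ft_torque': array([-0.03431549,  0.03068831,  0.00165315]), 'grip_force': 0.0, 'finger_gap': 0.08560497152535805}
```

View pics/scene0.png

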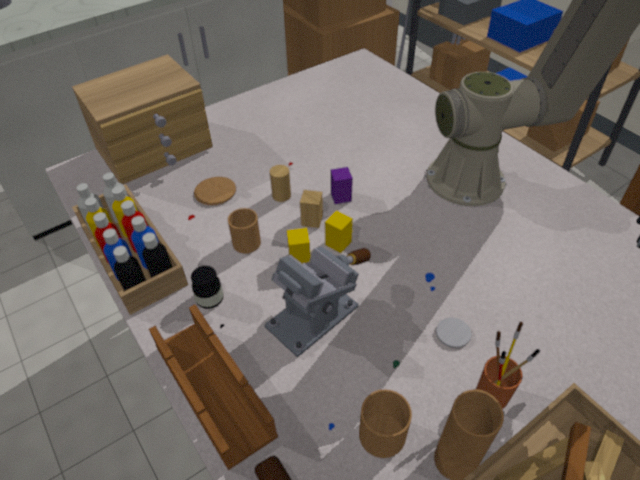

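View pics/top0.png

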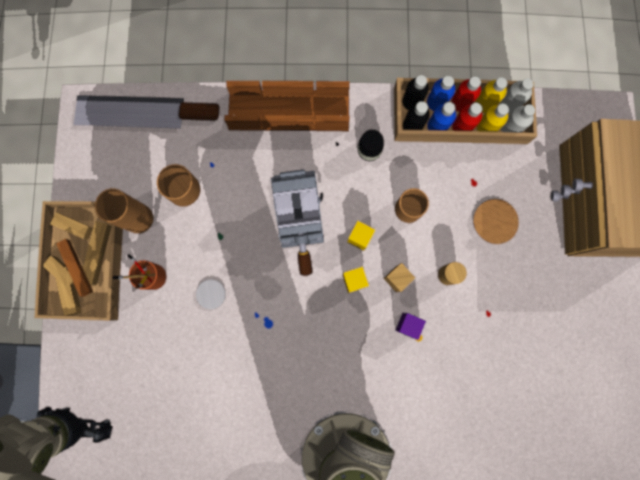

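The scene view shows the square blank at (312,208), the round one at (281,183), the vise near (315,285) and the handle at (360,256). In the top view the blank is at (401,278), the round one at (455,273), the vise at (298,208) and the handle at (305,262). Yellow and purple decoys stand close by.

```bash
python3 - <<'E'
from h import *
c=cam('top'); s=cam('scene')
im=c['image']; 
a=cv2.resize(im[155:300,255:435],None,fx=4,fy=4,interpolation=cv2.INTER_CUBIC)
cv2.imwrite('pics/topcrop.png',a[:,:,::-1])
b=cv2.resize(s['image'][150:350,255:405],None,fx=3,fy=3,interpolation=cv2.INTER_CUBIC)
cv2.imwrite('pics/scenecrop.png',b[:,:,::-1])
# blank top by height from depth
for n,cc in (('top',c),('scene',s)):
    v,u=np.mgrid[0:480,0:640]; uv=np.c_[u.ravel(),v.ravel()]
    P=pts(cc,uv); ok=(cc['z_map'].ravel()>0)
    m=ok&(abs(P[:,2]-.085)<.006)&(P[:,0]>.2)&(P[:,0]<.62)&(P[:,1]>-.4)&(P[:,1]<.25)
    M=m.reshape(480,640).astype(np.uint8)
    k,l,st,ce=cv2.connectedComponentsWithStats(M)
    for i in range(1,k):
        if st[i,4]>40:
            p=P[(l==i).ravel()]; ys,xs=np.where(l==i)
            q=pts(cc,np.c_[xs,ys],.085)[:,:2].astype(np.float32)
            print(n,ce[i].round(),st[i,4],np.median(p,0).round(4),'rect',cv2.minAreaRect(q),cc['image'][l==i].mean(0).round())
E
```

```text
top [412. 213.] 72 [ 0.6    -0.1474  0.0873] rect ((0.604842483997345, -0.15648677945137024), (0.02963721565902233, 0.07126040011644363), 0.8244840502738953) [142. 105.  72.]
top [361. 234.] 415 [ 0.5493 -0.0284  0.0844] rect ((0.5487537384033203, -0.029163122177124023), (0.049731433391571045, 0.05027047544717789), 63.82850646972656) [216. 183.  11.]
top [455. 272.] 286 [ 0.4594 -0.2546  0.0887] rect ((0.4597243070602417, -0.2556486129760742), (0.05372385308146477, 0.053197119385004044), 89.29410552978516) [182. 146.  92.]
top [401. 277.] 414 [ 0.4465 -0.1244  0.0845] rect ((0.44702979922294617, -0.12410365045070648), (0.04903467744588852, 0.05140465497970581), 45.224693298339844) [178. 141.  86.]
top [356. 279.] 427 [ 0.4402 -0.0164  0.0845] rect ((0.44006988406181335, -0.015648454427719116), (0.049852002412080765, 0.04937000572681427), 18.943653106689453) [217. 185.  12.]
top [412. 326.] 429 [ 0.3301 -0.1513  0.0849] rect ((0.3301759362220764, -0.15150955319404602), (0.04909709468483925, 0.051288802176713943), 67.85235595703125) [102.  46. 139.]
scene [279. 172.] 213 [ 0.4646 -0.25
[... 510 characters left out ...]
0. 214.] 81 [ 0.6059 -0.1642  0.0855] rect ((0.6065096855163574, -0.15519684553146362), (0.02756032906472683, 0.0724465623497963), 0.7903053164482117) [109.  84.  60.]
scene [338. 220.] 350 [ 0.4466 -0.0147  0.0852] rect ((0.4465060234069824, -0.014439620077610016), (0.056044626981019974, 0.05371522530913353), 17.530315399169922) [165. 145.  14.]
scene [298. 236.] 367 [ 0.5553 -0.0274  0.0855] rect ((0.5551721453666687, -0.02728400006890297), (0.05838092416524887, 0.04981393739581108), 63.531837463378906) [166. 145.  10.]
scene [365. 258.] 49 [0.4695 0.1204 0.0858] rect ((0.4731028079986572, 0.11888059973716736), (0.051131561398506165, 0.011337997391819954), 13.337075233459473) [56. 39. 29.]
```

View pics/topcrop.png

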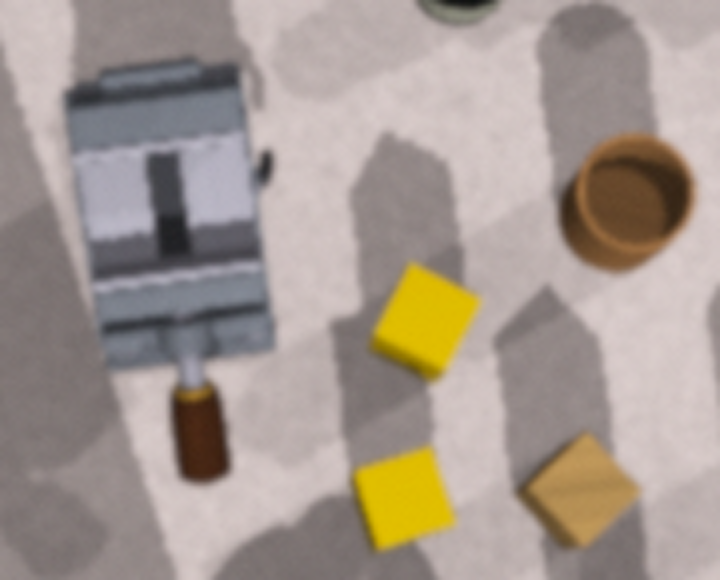

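View pics/scenecrop.png

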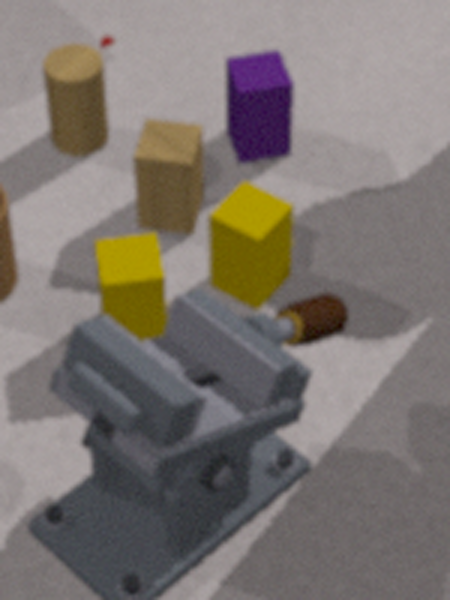

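The crops show the fixed jaw's top face edge running from about (72,158) to (243,133) in the top crop. The sliding jaw's edge is near (95,280)-(263,262), and the handle runs from (193,390) to (205,475).

```bash
python3 - <<'E'
from h import *
c=cam('top'); s=cam('scene')
f=lambda L:np.array(L)/4+[255,155]
z=.145+.036*np.cos(np.radians(25))
A=pts(c,f([(72,158),(243,133)]),z); print('fixed edge',A.round(4),np.degrees(np.arctan2(A[0,1]-A[1,1],A[0,0]-A[1,0]))-90,np.linalg.norm(A[0]-A[1]))
# vise cloud, both cams
for n,cc in (('top',c),('scene',s)):
    v,u=np.mgrid[0:480,0:640]; uv=np.c_[u.ravel(),v.ravel()]
    P=pts(cc,uv); im=cc['image'].reshape(-1,3).astype(int)
    m=(cc['z_map'].ravel()>0)&(P[:,2]>.07)&(P[:,0]>.35)&(P[:,0]<.8)&(P[:,1]>.04)&(P[:,1]<.24)&(P[:,2]<.22)
    h=m&(im[:,0]-im[:,2]>15); Q=P[h]; g=P[m&~h]
    print(n,'handle',len(Q),Q.mean(0).round(4),Q.min(0).round(4),Q.max(0).round(4))
    d=np.linalg.svd(Q-Q.mean(0))[2][0]; print(' axis',d.round(3),np.degrees(np.arctan2(d[1],d[0])))
    # planes at 25deg slope: w = z*cos - x'*sin 
    for yaw in ([-0.13,-.15,-.17]):
        xh=g[:,0]*np.cos(yaw)+g[:,1]*np.sin(yaw); t=np.radians(25)
        w=g[:,2]*np.cos(t)-xh*np.sin(t); H,e=np.histogram(w,np.arange(-.2,-.04,.003))
        print(yaw,[(round(e[i],3),int(H[i])) for i in np.argsort(-H)[:7]])
    np.save(f'pics/{n}_g.npy',g)
E
```

```text
fixed edge [[0.6251 0.1788 0.1776]
 [0.6407 0.0817 0.1776]] 9.130971829162064 0.09833613089569401
top handle 327 [0.4757 0.1076 0.0991] [0.4459 0.0889 0.0792] [0.5077 0.1251 0.1136]
 axis [-0.923 -0.145 -0.356] -171.06583868130477
-0.13 [(np.float64(-0.101), 298), (np.float64(-0.098), 287), (np.float64(-0.131), 238), (np.float64(-0.095), 220), (np.float64(-0.137), 218), (np.float64(-0.104), 215), (np.float64(-0.134), 188)]
-0.15 [(np.float64(-0.098), 314), (np.float64(-0.095), 249), (np.float64(-0.101), 240), (np.float64(-0.131), 217), (np.float64(-0.128), 200), (np.float64(-0.134), 194), (np.float64(-0.137), 193)]
-0.17 [(np.float64(-0.095), 284), (np.float64(-0.098), 274), (np.float64(-0.092), 204), (np.float64(-0.128), 203), (np.float64(-0.134), 195), (np.float64(-0.101), 193), (np.float64(-0.125), 192)]
scene handle 276 [0.4917 0.1124 0.1018] [0.4518 0.0714 0.0776] [0.641  0.1256 0.1795]
 axis [ 0.927 -0.192  0.323] -11.714698362240265
-0.13 [(np.float64(-0.101), 304), (np.float64(-0.131), 286), (np.float64(-0.104), 252), (np.float64(-0.098), 231), (np.float64(-0.113), 198), (np.float64(-0.095), 195), (np.float64(-0.116), 175)]
-0.15 [(np.float64(-0.101), 273), (np.float64(-0.128), 264), (np.float64(-0.098), 261), (np.float64(-0.095), 239), (np.float64(-0.131), 216), (np.float64(-0.11), 196), (np.float64(-0.104), 184)]
-0.17 [(np.float64(-0.098), 280), (np.float64(-0.128), 248), (np.float64(-0.101), 248), (np.float64(-0.125), 233), (np.float64(-0.092), 217), (np.float64(-0.095), 210), (np.float64(-0.11), 192)]
```

```bash
python3 - <<'E'
import numpy as np
t=np.radians(25); O=np.array([.6479,.1327,.145]); 
for n in ('top','scene'):
    g=np.load(f'pics/{n}_g.npy')
    from scipy.optimize import minimize_scalar
    for yd in (8,9,10):
        y=np.radians(yd); ex=np.array([np.cos(t)*np.cos(y),np.cos(t)*np.sin(y),np.sin(t)]); ey=np.array([-np.sin(y),np.cos(y),0]); ez=np.cross(ex,ey)
        q=(g-O)@np.c_[ex,ey,ez]*1000
        r=[n,yd]
        b=q[(abs(q[:,2])<7)&(q[:,0]>-55)&(q[:,0]<-5)&(abs(q[:,1])<45)]; r+=['bed z',len(b),np.median(b[:,2]).round(1)]
        j=q[(abs(q[:,2]-36)<7)&(q[:,0]>2)&(q[:,0]<40)&(abs(q[:,1])<45)]; r+=['fj top z',len(j),np.median(j[:,2]).round(1)]
        a=q[(abs(q[:,2]-36)<4)&(q[:,0]>-40)]; r+=['fj x min, y range',np.percentile(a[:,0],[2,8]).round(1),np.percentile(a[:,1],[1,99]).round(1)]
        a=q[(abs(q[:,2]-36)<4)&(q[:,0]<-40)]; r+=['sj x max,y',np.percentile(a[:,0],[5,92,98]).round(1),np.percentile(a[:,1],[1,99]).round(1)]
        # slopes in y of jaw face x
        print(*r)
        for lo,hi in ((-45,-15),(15,45)):
            a=q[(abs(q[:,2]-36)<4)&(q[:,1]>lo)&(q[:,1]<hi)]; f=a[a[:,0]>-40]; s=a[a[:,0]<-40]
            print('   ',lo,'fixed',np.percentile(f[:,0],5).round(1),'slid',np.percentile(s[:,0],95).round(1))
E
```

```text
top 8 bed z 542 0.5 fj top z 482 36.2 fj x min, y range [-2.5 -0.3] [-47.8  49.1] sj x max,y [-120.2  -75.5  -74. ] [-48.3  48. ]
    -45 fixed -1.6 slid -74.4
    15 fixed -1.5 slid -75.2
top 9 bed z 544 0.5 fj top z 483 36.2 fj x min, y range [-2.7 -0.6] [-47.7  49.2] sj x max,y [-120.1  -75.6  -74.1] [-46.7  49.7]
    -45 fixed -2.0 slid -75.1
    15 fixed -1.0 slid -74.7
top 10 bed z 545 0.7 fj top z 483 36.2 fj x min, y range [-2.7 -0.6] [-47.7  49. ] sj x max,y [-120.3  -75.6  -74. ] [-45.1  51.4]
    -45 fixed -2.5 slid -75.6
    15 fixed -0.5 slid -74.4
scene 8 bed z 143 0.5 fj top z 462 35.8 fj x min, y range [1.8 3.8] [-50.   48.4] sj x max,y [-116.6  -70.7  -69.7] [-49.9  47.7]
    -45 fixed 4.0 slid -69.9
    15 fixed 2.1 slid -70.3
scene 9 bed z 139 0.4 fj top z 464 35.7 fj x min, y range [1.9 3.7] [-49.9  48.3] sj x max,y [-117.2  -70.8  -69.6] [-48.2  49.1]
    -45 fixed 3.6 slid -70.3
    15 fixed 2.4 slid -70.1
scene 10 bed z 135 0.1 fj top z 463 35.7 fj x min, y range [1.7 3.6] [-49.7  48.3] sj x max,y [-117.3  -70.9  -69.4] [-46.6  50.5]
    -45 fixed 3.1 slid -71.0
    15 fixed 2.9 slid -69.6
```

jog_arm([
  [2,-4,2],
  [5,-8,4],
  [8,-12,5],
  [11,-17,5],
  [14,-21,5],
  [17,-26,5],
  [20,-30,5],
  [23,-34,5],
], gripper=[1,1,1,1,1,1,1,1], twist=[-4,-8,-12,-16,-20,-24,-28,-32], squeeze=30)

```text
clock: 1.3
tcp_pos: [0.3595, 0.219, 0.2816]
orientation: [0.0, 0.383, 0.924, 0.0]
wrist_force: [0.7, 0.3, 0.3]
finger_gap: 0.0854
grip_force: 0.0
```

jog_arm([
  [2,-5,0],
  [4,-10,0],
  [6,-15,0],
  [7,-20,0],
  [8,-25,0],
  [9,-30,0],
  [9,-34.2,0],
  [9,-34.2,0],
], gripper=[1,1,1,1,1,1,1,1], twist=[0,0,0,0,0,0,0,0])

```text
clock: 2.3
tcp_pos: [0.4488, -0.1241, 0.281]
orientation: [-0.0, 0.384, 0.923, -0.0]
wrist_force: [-0.6, 0.5, -0.4]
finger_gap: 0.0854
grip_force: 0.0
```

```bash
python3 - <<'E'
from h import *
c=cam('wrist'); save(c,'wrist1.png'); print(env.get_state()['tcp_pos'])
v,u=np.mgrid[0:480,0:640]; P=pts(c,np.c_[u.ravel(),v.ravel()])
m=(c['z_map'].ravel()>0)&(abs(P[:,2]-.085)<.006)&(np.hypot(P[:,0]-.45,P[:,1]+.123)<.06)
l=m.reshape(480,640); ys,xs=np.where(l); q=pts(c,np.c_[xs,ys],.085)[:,:2].astype(np.float32)
print(len(q),cv2.minAreaRect(q),np.median(P[m],0),c['image'][l].mean(0),xs.min(),xs.max(),ys.min(),ys.max())
E
```

```text
[ 0.4485506  -0.12258892  0.2810587 ]
3427 ((0.44839930534362793, -0.12313439697027206), (0.049764860421419144, 0.050684500485658646), 43.795867919921875) [ 0.44779206 -0.12294624  0.08548809] [147.17887365 120.15261161  80.68689816] 294 352 175 234
```

View pics/wrist1.png

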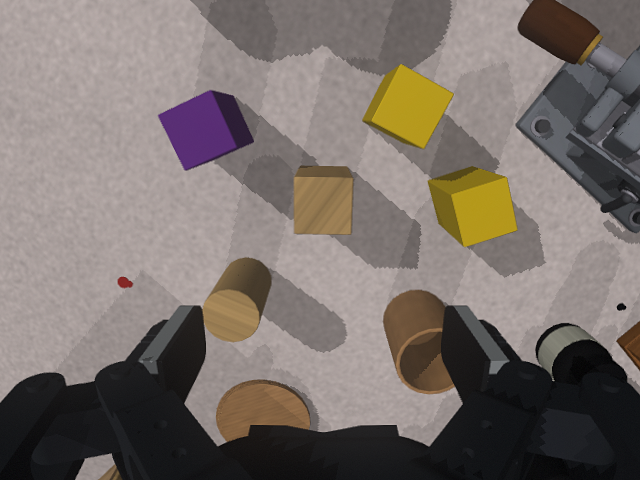

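The wrist view shows the plain square blank centred at (323,200) with its flats aligned to the fingers, and the ray-cast position agrees with the first one. I'll lower and grip.

jog_arm([
  [0,0,-5],
  [0,0,-10],
  [0,0,-15],
  [0,0,-20],
  [0,0,-23.6],
  [0,0,-23.6],
  [0,0,-23.6],
  [0,0,-23.6],
], gripper=[1,1,1,1,1,1,0,0], twist=[-1,-1,-1,-1,-1,-1,-1,-1], squeeze=40)

```text
clock: 3.35
tcp_pos: [0.4503, -0.1221, 0.0473]
orientation: [0.002, 0.39, 0.921, -0.0]
wrist_force: [-1.8, -1.4, 1.6]
finger_gap: 0.0517
grip_force: 0.8
```

jog_arm([
  [0,0,0],
  [0,0,0],
  [0,0,0],
  [0,0,5],
  [0,0,11],
  [0,0,17],
  [0,0,23],
  [0,0,25],
], gripper=[0,0,0,0,0,0,0,0], twist=[0,0,0,0,0,0,0,0])

```text
clock: 4.35
tcp_pos: [0.4501, -0.1222, 0.3005]
orientation: [0.004, 0.39, 0.921, -0.0]
wrist_force: [0.7, 0.3, -2.7]
finger_gap: 0.0498
grip_force: 42.8
```

jog_arm([
  [2,4,0],
  [4,8,0],
  [6,12,0],
  [9,16,0],
  [12,20,0],
  [15,24.7,0],
  [15.1,24.7,0],
  [15.1,24.7,0],
], gripper=[0,0,0,0,0,0,0,0], twist=[8,16,24,32,40,48,54.7,54.7])

```text
clock: 5.35
tcp_pos: [0.5997, 0.1261, 0.2954]
orientation: [-0.0, -0.076, 0.997, 0.0]
wrist_force: [-0.0, 0.4, -1.6]
finger_gap: 0.0498
grip_force: 42.9
```

```bash
python3 - <<'E'
from h import *
s=env.get_state(); print(s['tcp_pos'],s['orientation'],2*np.degrees(np.arctan2(s['orientation'][2],s['orientation'][1]))-90)
c=cam('wrist'); save(c,'wrist2.png')
# head-frame check from wrist depth
v,u=np.mgrid[0:480,0:640]; P=pts(c,np.c_[u.ravel(),v.ravel()]); P=P[c['z_map'].ravel()>0]
t=np.radians(25); O=np.array([.649,.1327,.145])
for yd in (8,9,10):
    y=np.radians(yd); ex=np.array([np.cos(t)*np.cos(y),np.cos(t)*np.sin(y),np.sin(t)]); ey=np.array([-np.sin(y),np.cos(y),0]); ez=np.cross(ex,ey)
    q=(P-O)@np.c_[ex,ey,ez]*1000; q=q[abs(q[:,1])<60]
    a=q[(abs(q[:,2]-36)<4)]
    f=a[(a[:,0]>-40)&(a[:,0]<45)]; s=a[(a[:,0]<-40)&(a[:,0]>-110)]
    for k in (f,s):
        if len(k)>30:
            L=k[k[:,1]<-15];R=k[k[:,1]>15]; print(yd,len(k),np.median(k[:,2]).round(1),np.percentile(k[:,0],[2,98]).round(1),np.percentile(k[:,1],[1,99]).round(1),[np.percentile(x[:,0],[5,95]).round(1) for x in (L,R) if len(x)])
E
```

```text
[0.59973645 0.12609243 0.29536433] [-1.41024365e-04 -7.63025266e-02  9.97084702e-01  3.97003909e-05] 98.75213222544332
8 4985 37.0 [-107.8  -73.4] [-48.8  48. ] [array([-96.9, -73.4]), array([-97.6, -74. ])]
9 4973 37.0 [-107.8  -73.4] [-47.2  49.7] [array([-97.3, -74. ]), array([-97.1, -73.5])]
10 4971 37.0 [-107.8  -73.1] [-45.5  51.3] [array([-97.8, -74.5]), array([-96.7, -73.1])]
```

View pics/wrist2.png

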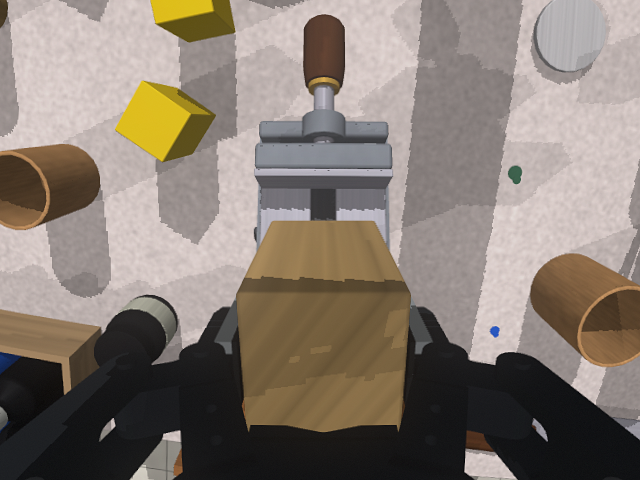

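The wrist view shows the blank in the fingers, square to the jaws. The sliding jaw's edge is at row ~180 and the bed below it is clear. I'll descend in stages.

jog_arm([
  [0.15,0,-2],
  [0.15,0,-4],
  [0.15,0,-6],
  [0.15,0,-8],
  [0.15,0,-9.5],
  [0.15,0,-10.2],
  [0.15,0,-10.2],
  [0.15,0,-10.2],
], gripper=[0,0,0,0,0,0,0,0], twist=[0,0,0,0,0,0,0,0])

```text
clock: 6.4
tcp_pos: [0.6017, 0.1254, 0.1942]
orientation: [0.001, -0.076, 0.997, 0.0]
wrist_force: [-0.1, 0.5, -0.5]
finger_gap: 0.0495
grip_force: 42.9
```

jog_arm([
  [0,0,-0.3],
  [0,0,-0.6],
  [0,0,-0.9],
  [0,0,-1.1],
  [0,0,-1.2],
  [0,0,-1.3],
  [0,0,-1.3],
  [0,0,-1.3],
], gripper=[0,0,0,0,0,0,0,0], twist=[0,0,0,0,0,0,0,0], squeeze=20)

```text
clock: 7.4
tcp_pos: [0.6012, 0.1255, 0.182]
orientation: [0.001, -0.076, 0.997, 0.0]
wrist_force: [-3.9, -1.2, 7.6]
finger_gap: 0.0495
grip_force: 44.0
```

jog_arm([
  [-0.2,-0.03,-0.1],
  [-0.4,-0.06,-0.25],
  [-0.6,-0.09,-0.4],
  [-0.8,-0.12,-0.55],
  [-1.0,-0.15,-0.7],
  [-1.0,-0.15,-0.7],
  [-1.0,-0.15,-0.7],
  [-1.0,-0.15,-0.7],
], gripper=[0,0,0,0,0,0,0,0], twist=[0,0,0,0,0,0,0,0], squeeze=20)

```text
clock: 8.4
tcp_pos: [0.5948, 0.1243, 0.1786]
orientation: [0.005, -0.076, 0.997, 0.0]
wrist_force: [-1.6, 0.5, 18.0]
finger_gap: 0.0493
grip_force: 46.2
```

jog_arm([
  [0,0,0],
  [-0.2,-0.03,-0.1],
  [-0.4,-0.06,-0.25],
  [-0.6,-0.09,-0.4],
  [-0.8,-0.12,-0.55],
  [-1.0,-0.15,-0.7],
  [-1.0,-0.15,-0.7],
  [-1.0,-0.15,-0.7],
], gripper=[0.5,0.5,0.5,0.5,0.5,0.5,0.5,0.5], twist=[0,0,0,0,0,0,0,0], squeeze=20)

```text
clock: 9.4
tcp_pos: [0.5843, 0.1227, 0.1713]
orientation: [0.005, -0.076, 0.997, 0.0]
wrist_force: [-2.7, 0.3, 18.1]
finger_gap: 0.0497
grip_force: 48.2
```

```bash
python3 - <<'E'
from h import *
c=cam('wrist'); s=cam('scene')
a=c['image']; b=cv2.resize(s['image'][170:350,255:405],None,fx=480/180,fy=480/180,interpolation=cv2.INTER_CUBIC)
o=np.hstack([cv2.resize(a[120:480,140:500],(400,400)),cv2.resize(b,(333,400))]); cv2.imwrite('pics/m1.png',o[:,:,::-1])
E
```

```text
(no output)
```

View pics/m1.png

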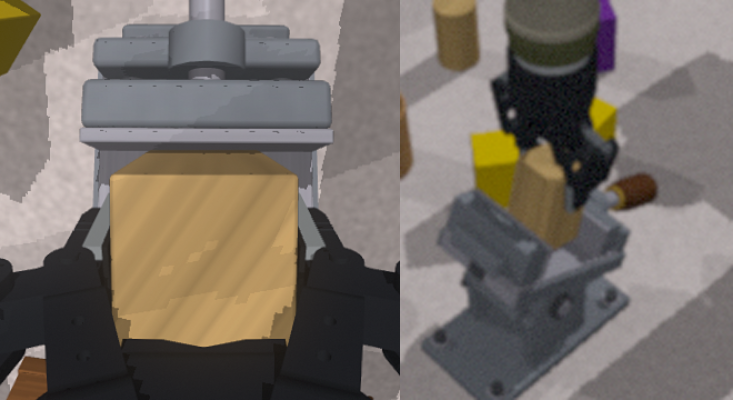

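The left crop shows the blank's top filling the grip and the sliding jaw just beyond it. The right crop shows the blank leaning with the head, at about (545,200). I'll measure the tilt from depth.

```bash
cat >> h.py <<'E'
def head(yd=8.7,O=(.649,.1327,.145)):
    t=np.radians(25);y=np.radians(yd); ex=np.array([np.cos(t)*np.cos(y),np.cos(t)*np.sin(y),np.sin(t)]); ey=np.array([-np.sin(y),np.cos(y),0]); return np.c_[ex,ey,np.cross(ex,ey)],np.array(O)
def wood(n='wrist'):
    c=cam(n); v,u=np.mgrid[0:480,0:640]; P=pts(c,np.c_[u.ravel(),v.ravel()]); R,O=head(); q=(P-O)@R*1000; im=c['image'].reshape(-1,3).astype(int)
    m=(c['z_map'].ravel()>0)&(im[:,0]-im[:,2]>35)&(q[:,0]>-110)&(q[:,0]<20)&(abs(q[:,1])<40)&(q[:,2]>20)&(q[:,2]<110)
    w=q[m]; top=w[w[:,2]>70]
    for _ in range(4):
        A=np.c_[top[:,:2],np.ones(len(top))]; k=np.linalg.lstsq(A,top[:,2],rcond=None)[0]; r=top[:,2]-A@k; top=top[abs(r)<max(1.5,1.5*r.std())]
    print(n,len(w),'top plane tilt deg x,y',np.degrees(k[:2]).round(1),'z mid',np.median(top[:,2]).round(1),'N',len(top))
    rect=cv2.minAreaRect(top[:,:2].astype(np.float32)); print(' top rect',[np.round(x,1) for x in rect],'x rng',np.percentile(top[:,0],[1,99]).round(1),'y',np.percentile(top[:,1],[1,99]).round(1))
    im2=c['image'].astype(int); g=q[(abs(q[:,2]-36)<4)&(abs(q[:,1])<48)&(q[:,0]<-55)&(q[:,0]>-100)&~m]
    if len(g)>50: print(' slid jaw x',np.percentile(g[:,0],[2,95,98]).round(1))
E
python3 -c "
from h import *
wood('wrist');wood('scene');wood('top')"
```

```text
wrist 27415 top plane tilt deg x,y [-10.1  -0. ] z mid 89.6 N 24372
 top rect [array([-36.8,   0. ]), array([46.4, 49.8]), np.float64(0.2)] x rng [-59.4 -15.7] y [-24.   24.1]
 slid jaw x [-99.2 -75.2 -74.6]
scene 886 top plane tilt deg x,y [-13.3  -1. ] z mid 85.6 N 189
 top rect [array([-26.2,  -8.6]), array([38.6, 63. ]), np.float64(2.8)] x rng [-46.2  -7.4] y [-34.7  23.3]
 slid jaw x [-96.8 -71.7 -70.7]
top 0 top plane tilt deg x,y [0. 0.] z mid nan N 0
  ret = _var(a, axis=axis, dtype=dtype, out=out, ddof=ddof,
  arrmean = um.true_divide(arrmean, div, out=arrmean,
  ret = ret.dtype.type(ret / rcount)
  return _methods._mean(a, axis=axis, dtype=dtype,
  ret = ret.dtype.type(ret / rcount)
Traceback (most recent call last):
  File "h.py", line 27, in wood
    rect=cv2.minAreaRect(top[:,:2].astype(np.float32)); print(' top rect',[np.round(x,1) for x in rect],'x rng',np.percentile(top[:,0],[1,99]).round(1),'y',np.percentile(top[:,1],[1,99]).round(1))
                                                                                                                ~~~~~~~~~~~~~^^^^^^^^^^^^^^^^^
IndexError: index -1 is out of bounds for axis 0 with size 0
```

jog_arm([
  [-0.1,-0.02,-0.15],
  [-0.2,-0.03,-0.3],
  [-0.3,-0.05,-0.4],
  [-0.4,-0.06,-0.5],
  [-0.5,-0.08,-0.6],
  [-0.5,-0.08,-0.7],
  [-0.5,-0.08,-0.7],
  [-0.5,-0.08,-0.7],
], gripper=[0.5,0.5,0.5,0.5,0.5,0.5,0.5,0.5], twist=[0,0,0,0,0,0,0,0], squeeze=20)

```text
clock: 10.65
tcp_pos: [0.5772, 0.1216, 0.1643]
orientation: [0.003, -0.076, 0.997, -0.0]
wrist_force: [-8.9, -1.1, 23.0]
finger_gap: 0.0496
grip_force: 49.2
```

```bash
python3 -c "
from h import *
wood('wrist')"
```

```text
wrist 26266 top plane tilt deg x,y [-2.4 -0. ] z mid 87.2 N 25756
 top rect [array([-48. ,   0.1]), array([46.9, 49.9]), np.float64(0.2)] x rng [-71.1 -26.4] y [-23.9  24.1]
 slid jaw x [-99.4 -76.3 -75.5]
```

jog_arm([
  [0,0,-0.1],
  [-0.1,-0.02,-0.2],
  [-0.1,-0.02,-0.3],
  [-0.1,-0.02,-0.3],
  [-0.1,-0.02,-0.3],
  [-0.1,-0.02,-0.3],
  [-0.1,-0.02,-0.3],
  [-0.1,-0.02,-0.3],
], gripper=[0.5,0.5,0.5,0.5,0.5,0.5,0.5,0.5], twist=[0,0,0,0,0,0,0,0], squeeze=20)

```text
clock: 11.7
tcp_pos: [0.5754, 0.1214, 0.1621]
orientation: [0.003, -0.077, 0.997, -0.0]
wrist_force: [-13.7, -1.7, 29.1]
finger_gap: 0.0496
grip_force: 50.1
```

```bash
python3 -c "
from h import *
wood('wrist')"
```

```text
wrist 26661 top plane tilt deg x,y [-0.2 -0.1] z mid 86.4 N 26167
 top rect [array([-50.9,   0.1]), array([47.4, 49.8]), np.float64(0.2)] x rng [-74.2 -29.2] y [-23.9  24.1]
 slid jaw x [-99.5 -78.6 -76.7]
```

jog_arm([
  [-0.1,0,0.2],
  [-0.2,-0.03,0.4],
  [-0.2,-0.03,0.4],
  [-0.2,-0.03,0.4],
  [-0.2,-0.03,0.4],
  [-0.2,-0.03,0.4],
  [-0.2,-0.03,2],
  [-0.2,-0.03,5],
], gripper=[0.5,0.5,0.64,0.7,0.8,0.8,0.8,0.8], twist=[0,0,0,0,0,0,0,0])

```text
clock: 12.75
tcp_pos: [0.5725, 0.1211, 0.2065]
orientation: [-0.001, -0.076, 0.997, 0.0]
wrist_force: [-0.2, -0.4, 0.5]
finger_gap: 0.0678
grip_force: 0.0
```

jog_arm([
  [0,0,4],
  [0,0,8],
  [0,0,10],
  [-1,0,10],
  [-2,0,10],
  [-3,0,10],
  [-3,0,10],
  [-3,0,10],
], gripper=[0.8,0.8,0.8,0.8,0.8,0.8,0.8,0.8], twist=[0,0,0,0,0,0,0,0])

```text
clock: 13.75
tcp_pos: [0.5431, 0.1211, 0.306]
orientation: [-0.0, -0.076, 0.997, 0.0]
wrist_force: [-0.2, -0.6, -0.3]
finger_gap: 0.0685
grip_force: 0.0
```

```bash
python3 - <<'E'
from h import *
print(env.get_state()['tcp_pos']); wood('wrist')
c=cam('wrist'); v,u=np.mgrid[0:480,0:640]; P=pts(c,np.c_[u.ravel(),v.ravel()]); R,O=head(); q=(P-O)@R*1000; im=c['image'].reshape(-1,3).astype(int)
m=(c['z_map'].ravel()>0)&(im[:,0]-im[:,2]>12)&(q[:,0]<-140)&(q[:,0]>-230)&(abs(q[:,1])<30)&(q[:,2]>15)&(q[:,2]<60)
k=q[m]; print('handle',len(k),np.percentile(k,[1,50,99],axis=0).round(1).tolist(),np.polyfit(k[:,0],k[:,1],1))
save(c,'wrist3.png')
E
```

```text
[0.54309766 0.12114657 0.30602858]
wrist 5780 top plane tilt deg x,y [-0.  -0.1] z mid 86.3 N 5601
 top rect [array([-50.5,   0.2]), array([49.6, 49.7]), np.float64(90.0)] x rng [-74.8 -26.3] y [-24.   24.2]
 slid jaw x [-99.7 -77.6 -76. ]
handle 2475 [[-208.1, -14.4, 20.2], [-177.9, 1.1, 33.9], [-151.6, 17.1, 38.1]] [-0.00281436  0.8058453 ]
```

View pics/wrist3.png

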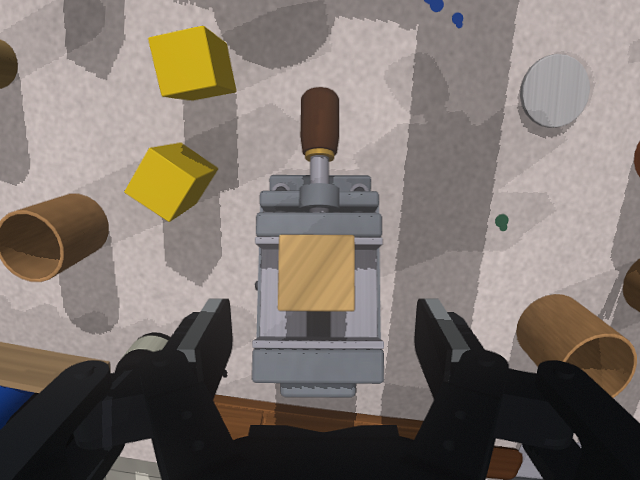

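The view shows the blank standing flat on the bed at (317,272), centred and square, against the sliding jaw. The handle is at (320,120). Next I pinch the handle.

jog_arm([
  [-4,-0.9,0],
  [-6.9,-1.5,0],
  [-6.9,-1.5,-5],
  [-6.9,-1.5,-10],
  [-6.9,-1.5,-15],
  [-6.9,-1.5,-20],
  [-6.9,-1.5,-24.2],
  [-6.9,-1.5,-24.2],
], gripper=[0.8,0.8,0.8,0.8,0.8,0.8,0.8,0.8], twist=[0,0,0,0,0,0,0,0])

```text
clock: 14.85
tcp_pos: [0.4713, 0.1059, 0.0615]
orientation: [-0.004, -0.076, 0.997, 0.0]
wrist_force: [-0.8, 0.1, -0.1]
finger_gap: 0.0683
grip_force: 0.0
```

jog_arm([
  [0,0,0],
  [0,0,0],
  [0,0,0],
  [0,0,0],
  [0,0,0],
  [0,0,0],
  [0,0,0],
  [0,0,0],
], gripper=[0.3,0.2,0.2,0.2,0.2,0.2,0.2,0.2], twist=[0,0,0,0,0,0,0,0], squeeze=40)

```text
clock: 15.85
tcp_pos: [0.4759, 0.1076, 0.0667]
orientation: [0.002, -0.077, 0.997, 0.001]
wrist_force: [0.2, 5.2, 5.0]
finger_gap: 0.0327
grip_force: 39.7
```

jog_arm([
  [0.3,0.05,0.14],
  [0.6,0.09,0.28],
  [0.9,0.14,0.42],
  [1.2,0.18,0.57],
  [1.5,0.23,0.71],
  [1.8,0.28,0.85],
  [2.0,0.31,0.94],
  [2.0,0.31,0.94],
], gripper=[0.2,0.2,0.2,0.2,0.2,0.2,0.2,0.2], twist=[0,0,0,0,0,0,0,0])

```text
clock: 16.85
tcp_pos: [0.4909, 0.1098, 0.0739]
orientation: [-0.003, -0.077, 0.997, 0.001]
wrist_force: [-8.5, 2.0, 2.1]
finger_gap: 0.033
grip_force: 39.9
```

jog_arm([
  [0.1,0.02,0.05],
  [0.2,0.03,0.09],
  [0.3,0.05,0.14],
  [0.4,0.06,0.19],
  [0.5,0.08,0.24],
  [0.5,0.08,0.24],
  [0.5,0.08,0.24],
  [0.5,0.08,0.24],
], gripper=[0.2,0.2,0.2,0.2,0.2,0.2,0.2,0.2], twist=[0,0,0,0,0,0,0,0])

```text
clock: 17.85
tcp_pos: [0.4961, 0.1106, 0.0764]
orientation: [-0.003, -0.077, 0.997, 0.001]
wrist_force: [-7.0, 1.9, 0.9]
finger_gap: 0.0327
grip_force: 39.9
```

```bash
python3 -c "
from h import *
wood('wrist');wood('scene')"
```

```text
wrist 0 top plane tilt deg x,y [0. 0.] z mid nan N 0
  ret = _var(a, axis=axis, dtype=dtype, out=out, ddof=ddof,
  arrmean = um.true_divide(arrmean, div, out=arrmean,
  ret = ret.dtype.type(ret / rcount)
  return _methods._mean(a, axis=axis, dtype=dtype,
  ret = ret.dtype.type(ret / rcount)
Traceback (most recent call last):
  File "h.py", line 27, in wood
    rect=cv2.minAreaRect(top[:,:2].astype(np.float32)); print(' top rect',[np.round(x,1) for x in rect],'x rng',np.percentile(top[:,0],[1,99]).round(1),'y',np.percentile(top[:,1],[1,99]).round(1))
                                                                                                                ~~~~~~~~~~~~~^^^^^^^^^^^^^^^^^
IndexError: index -1 is out of bounds for axis 0 with size 0
```

jog_arm([
  [0.1,0.02,0.05],
  [0.2,0.03,0.09],
  [0.3,0.05,0.14],
  [0.4,0.06,0.19],
  [0.5,0.08,0.24],
  [0.5,0.08,0.24],
  [0.5,0.08,0.24],
  [0.5,0.08,0.24],
], gripper=[0.2,0.2,0.2,0.2,0.2,0.2,0.2,0.2], twist=[0,0,0,0,0,0,0,0])

```text
clock: 18.9
tcp_pos: [0.4969, 0.1107, 0.0768]
orientation: [-0.007, -0.077, 0.997, 0.0]
wrist_force: [-15.1, 0.8, -3.2]
finger_gap: 0.0327
grip_force: 40.1
```

jog_arm([
  [0,0,0],
  [0,0,0],
  [0,0,0],
  [0,0,0],
  [-0.7,0,2],
  [-1,0,6],
  [-1,0,12],
  [-1,0,18],
], gripper=[0.8,0.8,0.8,0.8,0.8,0.8,0.8,0.8], twist=[0,0,0,0,0,0,0,0])

```text
clock: 19.9
tcp_pos: [0.494, 0.1108, 0.2603]
orientation: [0.0, -0.076, 0.997, 0.0]
wrist_force: [1.6, -0.2, 0.3]
finger_gap: 0.0684
grip_force: 0.0
```

jog_arm([
  [0,0,4],
  [0,0,7],
  [3,0,7],
  [6,0,7],
  [6,0,7],
  [6,0,7],
  [6,0,7],
  [6,0,7],
], gripper=[0.8,0.8,0.8,0.8,0.8,0.8,0.8,0.8], twist=[0,0,0,0,0,0,0,0])

```text
clock: 20.9
tcp_pos: [0.5537, 0.1109, 0.329]
orientation: [0.0, -0.077, 0.997, 0.0]
wrist_force: [-0.6, 0.9, -0.1]
finger_gap: 0.0683
grip_force: 0.0
```

```bash
python3 - <<'E'
from h import *
wood('wrist'); c=cam('wrist'); save(c,'wrist4.png')
v,u=np.mgrid[0:480,0:640]; P=pts(c,np.c_[u.ravel(),v.ravel()]); R,O=head(); q=(P-O)@R*1000; im=c['image'].reshape(-1,3).astype(int)
m=(c['z_map'].ravel()>0)&(im[:,0]-im[:,2]<15)&(abs(q[:,2]-36)<3)&(abs(q[:,1])<48)
a=q[m]; h=np.histogram(a[:,0],np.arange(-110,40,3)); print([(int(e),int(n)) for n,e in zip(*h)])
E
```

```text
wrist 5116 top plane tilt deg x,y [-0.  -0.1] z mid 86.3 N 4948
 top rect [array([-27.1,  -0.1]), array([49. , 49.4]), np.float64(0.1)] x rng [-51.4  -2.7] y [-24.1  24. ]
 slid jaw x [-77.1 -57.7 -56.1]
[(-110, 97), (-107, 4), (-104, 0), (-101, 0), (-98, 0), (-95, 0), (-92, 0), (-89, 0), (-86, 0), (-83, 0), (-80, 74), (-77, 415), (-74, 384), (-71, 418), (-68, 435), (-65, 374), (-62, 454), (-59, 162), (-56, 159), (-53, 81), (-50, 0), (-47, 0), (-44, 0), (-41, 0), (-38, 0), (-35, 0), (-32, 0), (-29, 0), (-26, 0), (-23, 0), (-20, 0), (-17, 0), (-14, 0), (-11, 0), (-8, 0), (-5, 3), (-2, 250), (1, 478), (4, 476), (7, 460), (10, 429), (13, 406), (16, 465), (19, 468), (22, 477), (25, 443), (28, 215), (31, 0), (34, 0)]
```

View pics/wrist4.png

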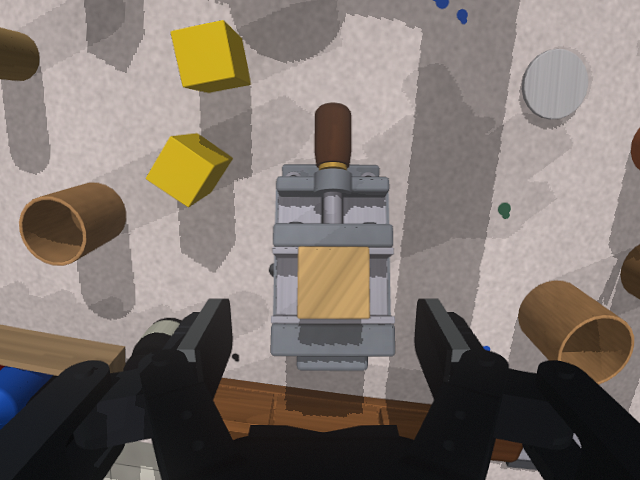

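The view shows the blank flat and square at (333,283), snug between both jaws, with the gripper clear. The push stopped at 15 N, which confirms contact with both jaws.

```bash
python3 -c "
from workcell import env
print(env.hand_in())"
```

```text
the job is handed in; nothing more can be done
None
```

The job is handed in: the square blank stands flat and square on the vise bed, mid-jaw and snug between both jaws, with the handle released and the arm clear; `hand_in()` returned no verdict.

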